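Find the lid that fits the packed fastener box and snap it on

ROBOT

A 7-joint arm with a two-finger parallel gripper is mounted at the origin on the work surface. World frame = base frame: x ahead of the robot, y to its left, z up, the work surface at z = 0. Lengths are in m, angles in rad, forces in N, time in s.
With the tool pointing down it reaches from about 0.425 to 0.975 m from the base axis. Payload 16.7 kg.
Tool frame: the origin (TCP) lies midway between the tips of the shut fingers; the grasp point (between the pads) lies 19 mm behind it; y points along the fingers, z is the direction in which the jaws open and shut, and the axes are right-handed (so a half turn about y gives the same grasp; the last joint's range is limited). The gripper opens to 85 mm and grips with 20 to 120 N. Pads are 22 mm wide; open, the fingers measure 114 mm over their backs; the gripper's body (76 mm by 85 mm) begins 54 mm behind the grasp point. The pads swing forward as they close: fully open they stand 13 mm farther back than shut.
Start: joints at [0.958, 0.426, 0.074, 1.606, -0.034, 1.111, -0.067], TCP at [0.302, -0.604, 0.231] pointing down, gripper open.
Joint ranges: [-2.85, 2.85], [-0.5, 2.14], [-1.23, 1.37], [0.21, 2.46], [-1.02, 4.16], [0.16, 2.05], [-2.73, 2.73]. Speed limits (rad/s): [1.89, 1.89, 2.39, 2.39, 3.01, 3.01, 3.01].

INTERFACE

Orientations are given as [roll, pitch, yaw] about the fixed x, y, z axes, in that order (R = Rz(yaw) Ry(pitch) Rx(roll)).
In Python, from workcell import bot gives the robot as it stands.
- The arm moves only by the tool carry_out, never from a script. Its argument "moves" is a list of rows, each an object with "travel": the shift along the tool's x, y, z in mm, a list of three; "rotation": the turn, a rotation vector about the tool's x, y, z in degrees, a list of three. A call has 1 to 20 rows; each row shifts and turns the commanded pose from where the row before left it, along the tool's axes as they then stand; what a row does not reach is not made up. A row lasts 1/8 s, in which the tool goes at most 62.5 mm and 10.7 degrees, less where a joint would pass 70% of its speed; a pose out of reach is approached as far as the arm can. A call is refused whole if a number of a shift passes 62.5 or a number of a turn 10.7, either way. A call with a gripper value outside its range is refused whole. "fingers" is the closure, from 0 (fully open) to 1 (shut), set as the call begins (left out, the last holds). The fingers move at their own pace and stop on an object; "grip_force" is the grip in N (left out, the last holds). Time passes only in rows, so rows that do not move let the fingers close. It gives the time, the measured TCP pose, the force and the opening at its end, in the units of the state.
- bot.sense(): the state, without advancing time (a new reading comes with each control period).
- bot.get_image(name): name is "scene" or "top" or "wrist"; returns a dict with "frame" (400x640x3 uint8, red, green, blue), "mtx" (3x3 intrinsics, pixels), "k1" (the pictures are not rectified: a ray, as slopes to the right and down, at radius r is drawn at 1 + k1 r^2 times it, then the intrinsics apply), "xyz" and "attitude" of the camera in the world. Camera axes: x right, y up, looking along -z (the intrinsics and any distortion apply to the point x, -y, -z); pixel columns grow to the right and rows downward; lengths in m; the calibration is good to about 2 mm. A picture is of the moment at which its call begins. There is no depth.
- bot.finish_job(): hands the job in, once; it reports no verdict.
The state is a dict: "time_s": time; "q": joint angles; "joint_velocities": joint speeds; "joint_torque": joint torques, N m; "ee_pos": TCP position; "orientation": TCP orientation; "wrist_force": force on the tool from outside, world axes, zero at the start; "moment": the same for the moment, N m; "width": finger opening in m.
Only numpy, scipy, OpenCV 4.12 (cv2) and the standard library are available. Lean on these libraries where they do the work, as an engineer would, in place of code of your own. Each camera call takes 0.05 s, during which the arm holds its last target.

TASK

Close the packed box of belt fasteners: of the three look-alike lids on the bench only one fits its rim, so try them on and press the right one down until it has snapped home all round. Leave the two lids that do not fit lying flat on the bench, right side up, and do not disturb the other things.

Things in the scene. Friction and masses are not known exactly. Their poses are not given: they have to be found in the camera images.
- lid_a_grip (a point): one of three look-alike grey plastic lids, at the start skirt down on the bench. Point: centre of its grip bar, on the lid's centre line, 42 mm above the skirt's lower edge. Axes: x across the lid, y along it, z up. Bar 20 mm wide (x), 74 long (y), 20 high, on two end feet, with a clear gap under it 50 mm long; the lid's flat top is 24 mm below the point. Which lid fits changes with every start
- lid_b_grip (a point): the second lid, as lid_a. The lids are 94 to 108 mm wide and 140 to 154 mm long outside, each 7 mm longer and 7 mm narrower than the next; which is which is not told. Skirts are 15 mm deep inside; lids weigh about 0.14 kg
- lid_c_grip (a point): the third lid, as lid_a. A lid that does not fit the box is 4 mm too short or too narrow: held level it stops on top of the rim, its grip point about 42 mm above box_rim, and a push of up to 25 N does not move it on
- box_rim (a point): centre of the packed box's open mouth at rim level, 70 mm above the bench; x across the box, y along it, z up. Dark grey box holding rows of steel fastener strips, fixed to the bench; rim 82 to 96 mm wide, 128 to 142 mm long outside (changes with the start), 3 mm walls. Two like boxes, empty, stand out of reach at the back: not part of the job
- lid_a: the lid of lid_a_grip; origin central, level with the skirt's lower edge. The lid that fits goes over the outside of the rim either way round, with 1.4 mm of play on each side (edges rounded by about 2 mm), and first meets two springy tongues in the box's long sides, its grip point about 37 mm above box_rim
- lid_b: the lid of lid_b_grip; origin central, level with the skirt's lower edge. The lid that fits snaps over the tongues with a straight push of 10 to 20 N; home, the underside of its top lies on the rim and its grip point is 27 mm above box_rim
- lid_c: the lid of lid_c_grip; origin central, level with the skirt's lower edge
- tape: bystander: roll of brown packing tape lying flat, 84 mm across, 24 mm high; origin at the centre of its underside
- seam_roller: bystander: hand seam roller lying on the bench, wooden handle and steel wheel, 165 mm long, 38 mm high
- spanner: bystander: steel spanner lying flat, 170 mm long
- screwdriver: bystander: screwdriver with a black handle lying flat, 190 mm long
- cement_can: bystander: closed metal can standing, 84 mm across, 105 mm high; origin at the centre of its underside
- cleaner: bystander: white bottle standing, 64 mm across, 170 mm high; origin at the centre of its underside
- belt_samples: bystander: small stack of belting samples, 120 x 70 x 12 mm, lying flat; origin at the centre of its underside
Things that resemble listed ones, but are neither listed nor needed, are in the scene too. Leave any green look-alike of the lid_b alone.

How it is judged:
At the end, for the whole second after the job is handed in: One lid is home on the packed box: its grip point within 4 mm sideways of the box's centre line, 24 to 29 mm above the rim and tilted less than 2 degrees; the two other lids lie flat, skirt down, on the bench (grip point 36 to 46 mm above it, tilt under 0.1 rad); all three are at rest ((((horizontal distance between lid_a_grip and box_rim below 0.004 m and z of lid_a_grip in the frame of box_rim between 0.024 and 0.029 m and angle between lid_a_grip's own z axis and vertical below 0.035 rad) and (height (world z) of lid_b_grip between 0.036 and 0.046 m and angle between lid_b_grip's own z axis and vertical below 0.1 rad) and (height (world z) of lid_c_grip between 0.036 and 0.046 m and angle between lid_c_grip's own z axis and vertical below 0.1 rad)) or ((horizontal distance between lid_b_grip and box_rim below 0.004 m and z of lid_b_grip in the frame of box_rim between 0.024 and 0.029 m and angle between lid_b_grip's own z axis and vertical below 0.035 rad) and (height (world z) of lid_a_grip between 0.036 and 0.046 m and angle between lid_a_grip's own z axis and vertical below 0.1 rad) and (height (world z) of lid_c_grip between 0.036 and 0.046 m and angle between lid_c_grip's own z axis and vertical below 0.1 rad)) or ((horizontal distance between lid_c_grip and box_rim below 0.004 m and z of lid_c_grip in the frame of box_rim between 0.024 and 0.029 m and angle between lid_c_grip's own z axis and vertical below 0.035 rad) and (height (world z) of lid_a_grip between 0.036 and 0.046 m and angle between lid_a_grip's own z axis and vertical below 0.1 rad) and (height (world z) of lid_b_grip between 0.036 and 0.046 m and angle between lid_b_grip's own z axis and vertical below 0.1 rad))) and linear speed of each of lid_a, lid_b, lid_c below 0.02 m/s); the robot touches nothing.
It fails at once if a bystander is pushed more than 25 mm from its place or (can, bottle) tipped over (distance of any of tape, seam_roller, spanner, screwdriver, cement_can, cleaner, belt_samples from where it was at the start of the episode above 0.025 m or angle between any of cement_can, cleaner's own z axis and vertical above 0.5 rad).
It also fails if it takes over 72 s, if anything falls off the work surface, if the arm or the gripper's body presses on something with over 40 N, if the wrist force passes 120 N, or if a joint passes its speed limit or range.

## Working session

There is one attempt and no reset: what is moved stays moved. The work goes in short steps, Python scripts to look and compute and a tool call to move; the robot and the scene stay as the last step left them, time stands still between calls to the robot, and variables do not carry over. Pictures are saved under pics/ and viewed, and the job is handed in when it is done.

Besides the shell and the picture viewer there is one more tool, called after "Call:" as a command line: name --argument value ..., lists and objects as JSON in quotes. carry_out: Moves the arm, as the interface text tells. Its arguments: {"type":"object","properties":{"moves":{"type":"array","items":{"type":"object","properties":{"travel":{"type":"array","items":{"type":"number"}},"rotation":{"type":"array","items":{"type":"number"}}}}},"fingers":{"type":"number"},"grip_force":{"type":"number"}},"required":["moves"]}

```bash
mkdir -p pics; ls; cat > h.py <<'E'
import numpy as np, cv2
from scipy.spatial.transform import Rotation as R
from workcell import bot
def shot(n,fn):
    im=bot.get_image(n); cv2.imwrite('pics/'+fn+'.png',im['frame'][:,:,::-1]); np.save('pics/'+fn+'.npy',im,allow_pickle=True); return im
def load(fn): return np.load('pics/'+fn+'.npy',allow_pickle=True).item()
def rot(im):
    a=np.array(im['attitude'],float)
    if a.shape==(3,3): return a
    return R.from_euler('xyz',a).as_matrix()
def ray(im,u,v):
    K=np.array(im['mtx']); d=np.array([(u-K[0,2])/K[0,0],(v-K[1,2])/K[1,1]]); k=im['k1']
    s=d.copy()
    for _ in range(30): s=d/(1+k*(s@s))
    return np.array(im['xyz']),rot(im)@np.array([s[0],-s[1],-1.])
def onz(im,u,v,z):
    o,d=ray(im,u,v); return o+d*(z-o[2])/d[2]
def proj(im,p):
    K=np.array(im['mtx']); c=rot(im).T@(np.array(p)-np.array(im['xyz'])); s=np.array([c[0],-c[1]])/-c[2]
    s=s*(1+im['k1']*(s@s)); return np.array([K[0,0]*s[0]+K[0,2],K[1,1]*s[1]+K[1,2]])
E
python3 - <<'E'
from h import *
for n in('scene','top','wrist'):
    im=shot(n,n+'0'); print(n,im['xyz'],im['attitude'],im['mtx'],im['k1'])
print(bot.sense())
E
```

```text
pics
scene [1.262248   0.04359362 0.94020097] [ 0.73815473 -0.01907894  1.7010269 ] [[371.30954345   0.         324.39351388]
 [  0.         371.30954345 197.2004059 ]
 [  0.           0.           1.        ]] -0.08844536964416702
top [ 0.30605599 -0.05421666  1.12575125] [ 1.43768092e-01 -9.81800531e-04 -1.55060909e+00] [[366.60545174   0.         315.99364125]
 [  0.         366.60545174 197.93536901]
 [  0.           0.           1.        ]] -0.08156509126748188
wrist [ 0.37544792 -0.56583811  0.37294481] [-3.26901063e-01  2.35404018e-04 -1.10749216e+00] [[342.66584913   0.         320.42335668]
 [  0.         342.66584913 201.78094112]
 [  0.           0.           1.        ]] -0.012941213351436642
{'time_s': 0.15, 'q': array([ 0.95748054,  0.42659621,  0.07387312,  1.60644403, -0.03409133,
        1.1107809 , -0.06713268]), 'joint_velocities': array([-0.00019728, -0.00152381,  0.00091715, -0.0029308 , -0.00026495,
       -0.00043505,  0.00173561]), 'joint_torque': array([ 3.83962586e-03, -9.50314236e+01,  3.76289472e+00, -4.63766241e+01,
        1.92378229e-02,  7.74308864e-03,  4.39721714e-05]), 'ee_pos': array([ 0.30180427, -0.60343216,  0.23077377]), 'orientation': array([-1.57176217e+00, -7.71909686e-05, -2.67785259e+00]), 'wrist_force': array([ 0.51306272,  0.46881319, -0.3433275 ]), 'moment': array([0.00187407, 0.04960465, 0.00455788]), 'width': 0.08543436227925866}
```

View pics/scene0.png

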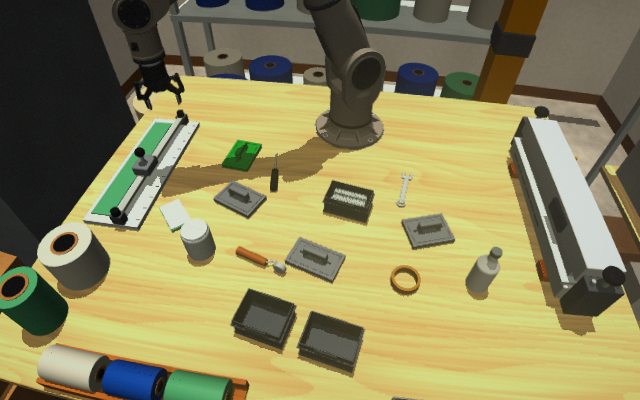

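View pics/top0.png

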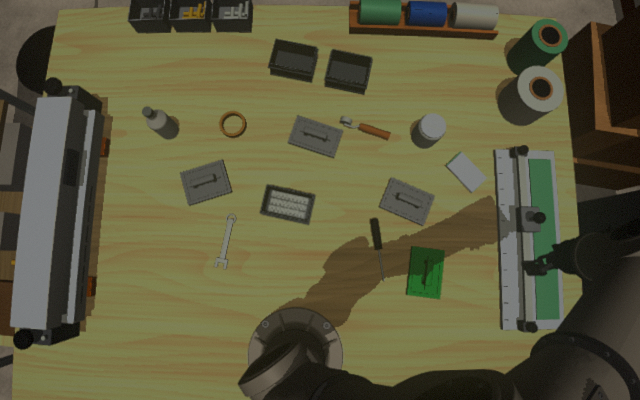

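View pics/wrist0.png

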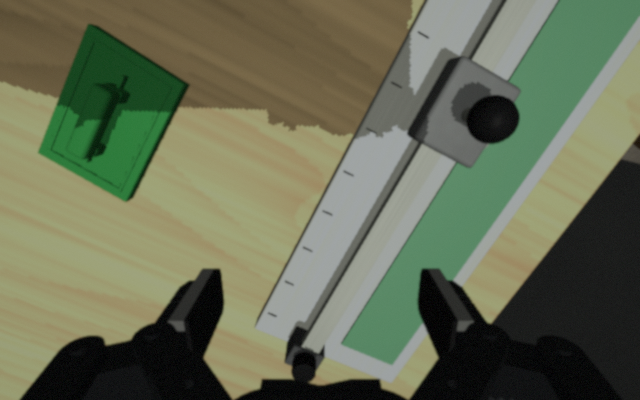

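```bash
python3 - <<'E'
import cv2,numpy as np
t=cv2.imread('pics/top0.png'); s=cv2.imread('pics/scene0.png')
c=lambda im,x,y:cv2.resize(im[y-35:y+35,x-40:x+40],(400,300),interpolation=cv2.INTER_CUBIC)
def g(im):return np.clip(im.astype(float)*1.5,0,255).astype(np.uint8)
cv2.imwrite('pics/cr1.png',np.vstack([np.hstack([g(c(t,206,182)),g(c(t,315,137))]),np.hstack([g(c(t,407,200)),g(c(t,288,204))])]))
cv2.imwrite('pics/cr2.png',np.vstack([np.hstack([c(s,428,230),c(s,316,260)]),np.hstack([c(s,240,198),c(s,349,202)])]))
E
```

```text
(no output)
```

View pics/cr1.png

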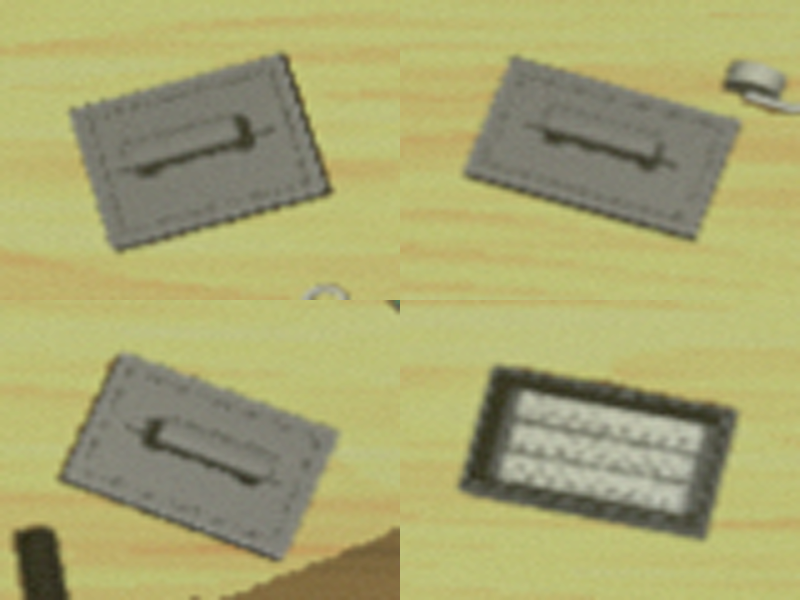

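View pics/cr2.png

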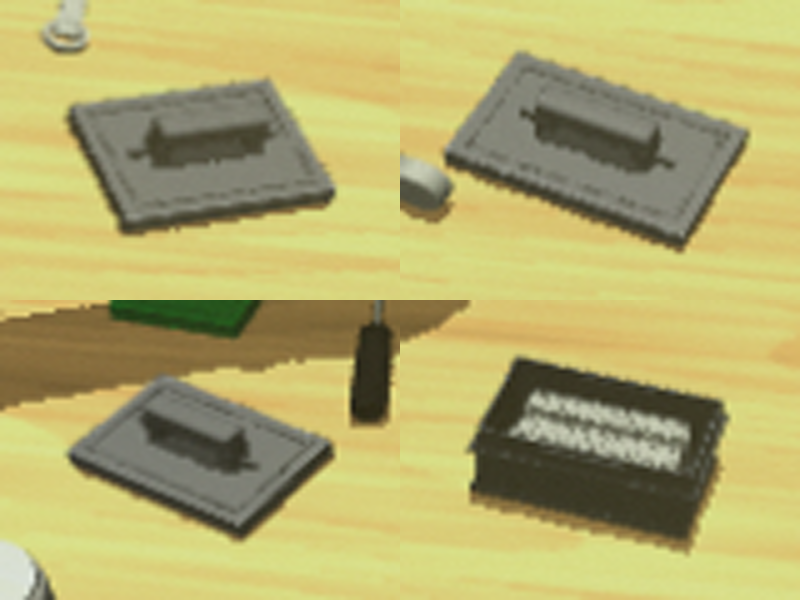

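```bash
cat > m.py <<'E'
from h import *
def quad(im,cx,cy,z,thr,hw=45,kind='lid',up=6,satmax=60,vmin=0):
    f=im['frame'][cy-hw:cy+hw,cx-hw:cx+hw]
    f=cv2.resize(f,None,fx=up,fy=up,interpolation=cv2.INTER_CUBIC)
    f=cv2.GaussianBlur(f,(0,0),2)
    d=f.astype(int); sat=(d.max(2)-d.min(2)); v=d.max(2)
    m=((sat<satmax)&(v<thr)&(v>=vmin)).astype(np.uint8)
    m=cv2.morphologyEx(m,cv2.MORPH_OPEN,np.ones((9,9)))
    cs,_=cv2.findContours(m,cv2.RETR_EXTERNAL,cv2.CHAIN_APPROX_NONE)
    c=max(cs,key=lambda c:cv2.contourArea(c) if cv2.pointPolygonTest(c,(hw*up,hw*up),False)>=0 else 0)
    hull=cv2.convexHull(c)[:,0].astype(float)
    px=(c[:,0]+.5)/up-.5+[cx-hw,cy-hw]
    w=np.array([onz(im,u,v,z)[:2] for u,v in px])
    (x,y),(a,b),ang=cv2.minAreaRect((w*1000).astype(np.float32))
    # orient, then robust edge fit: median of boundary pts along sides
    th=np.radians(ang if a>=b else ang+90)
    e=np.array([np.cos(th),np.sin(th)]);
    cen=np.array([x,y])/1000
    for _ in range(3):
        n=np.array([-e[1],e[0]]); L=(w-cen)@e; N=(w-cen)@n
        hl,hn=(L.max()-L.min())/2,(N.max()-N.min())/2
        out=[];sl=[]
        for A,B,ha,hb in((L,N,hl,hn),(N,L,hn,hl)):
            for s in(1,-1):
                k=(s*A>ha-.012)&(abs(B)<hb-.015)
                out.append(np.median(A[k])); 
                if A is N: sl.append(np.polyfit(B[k],A[k],1)[0])
        t=np.arctan(np.mean(sl)); e=np.cos(t)*e+np.sin(t)*n
        cen=cen+e*(out[0]+out[1])/2+n*(out[2]+out[3])/2
    return cen,1000*(out[0]-out[1]),1000*(out[2]-out[3]),np.degrees(np.arctan2(e[1],e[0]))
E
python3 - <<'E'
from m import *
im=load('top0'); sc=load('scene0')
for nm,x,y in(('L1',206,182),('L2',315,137),('L3',407,200)):
    for vm in (0,70): print(nm,vm,quad(im,x,y,.018,150,vmin=vm))
print('box',quad(im,288,204,.07,150,satmax=60)); print(quad(im,288,204,.07,130))
for nm,x,y in(('L1',428,230),('L2',316,260),('L3',240,198)):
    print(nm,quad(sc,x,y,.018,150,vmin=75))
f=im['frame'];print(f[182,180:235].tolist()[::6], f[204,255:320:5].tolist())
E
```

```text
L1 0 (array([0.51353455, 0.29439647]), np.float64(286.9010113100998), np.float64(283.27591315678313), np.float64(90.5068966310946))
L1 70 (array([0.51353535, 0.29399344]), np.float64(286.01717541596605), np.float64(283.32873339468813), np.float64(90.73228193891663))
L2 0 (array([ 0.66446248, -0.04338285]), np.float64(293.7686712488263), np.float64(282.13299522211474), np.float64(1.196391480097339))
L2 70 (array([ 0.66445698, -0.04336293]), np.float64(293.75850430142424), np.float64(282.09312755287027), np.float64(1.1983800043893054))
L3 0 (array([ 0.4696696, -0.3307878]), np.float64(278.84240457771403), np.float64(278.6933630889669), np.float64(91.15405721553805))
L3 70 (array([ 0.46965923, -0.33078062]), np.float64(278.7947365085832), np.float64(278.71268541474547), np.float64(90.90766336067817))
box (array([0.44313919, 0.03059354]), np.float64(261.5179489793384), np.float64(263.49384314263847), np.float64(91.1752714749309))
(array([0.44318451, 0.030013  ]), np.float64(259.81226930044204), np.float64(263.48317468240145), np.float64(91.08908440488065))
L1 (array([0.51743148, 0.29140864]), np.float64(140.1665892582866), np.float64(107.6188787723984), np.float64(108.4329490206243))
L2 (array([ 0.67053582, -0.0429848 ]), np.float64(154.7639845865132), np.float64(93.3049172979208), np.float64(72.50846778148191))
L3 (array([ 0.4697291 , -0.33017336]), np.float64(145.04712907777034), np.float64(99.50112115636394), np.float64(67.55495554291564))
[[128, 122, 74], [79, 79, 70], [82, 81, 73], [85, 86, 77], [60, 61, 51], [66, 65, 57], [81, 81, 73], [86, 87, 77], [82, 80, 74], [127, 130, 80]] [[127, 129, 79], [124, 125, 79], [40, 40, 29], [91, 93, 80], [92, 93, 81], [96, 96, 84], [124, 127, 112], [124, 126, 110], [122, 127, 111], [108, 110, 97], [93, 94, 84], [60, 60, 51], [125, 126, 78]]
```

```bash
python3 - <<'E'
from m import *
im=load('top0'); sc=load('scene0')
for nm,x,y in(('L1',206,182),('L2',315,137),('L3',407,200)):
    print(nm,quad(im,x,y,.018,150,satmax=28,vmin=65))
print('box',quad(im,288,204,.07,150,satmax=28)); 
E
```

```text
L1 (array([0.50932209, 0.29222331]), np.float64(139.7395646611781), np.float64(108.99047145591193), np.float64(109.11300196464462))
L2 (array([ 0.66301324, -0.04494176]), np.float64(152.46045279480566), np.float64(94.55279012168029), np.float64(72.0993957463842))
L3 (array([ 0.46296077, -0.33007868]), np.float64(147.22689875686444), np.float64(101.69310864490657), np.float64(67.3998519633318))
box (array([0.43988491, 0.0311433 ]), np.float64(146.84670110126973), np.float64(89.72147093399727), np.float64(78.53727123026728))
```

```bash
cat > go.py <<'E'
import sys; from h import *
def go(x,y,z,yaw):
    s=bot.sense(); p=s['ee_pos']; M=R.from_euler('xyz',s['orientation'])
    T=R.from_euler('xyz',[-np.pi/2,0,np.radians(yaw)])
    d=np.array([x,y,z])-p
    print('t',round(s['time_s'],2),'pos',np.round(p,4),'rpy',np.round(np.degrees(s['orientation']),2),'F',np.round(s['wrist_force'],1),'M',np.round(s['moment'],2),'w',round(s['width'],4))
    print('travel now-axes',np.round(M.inv().apply(d)*1000,1),'rotvec',np.round(np.degrees((M.inv()*T).as_rotvec()),2))
    print('travel after-turn axes',np.round(T.inv().apply(d)*1000,1))
if __name__=='__main__': go(*map(float,sys.argv[1:5]))
E
python3 go.py .465 -.330 .22 -112.5
```

```text
t 0.15 pos [ 0.3018 -0.6034  0.2308] rpy [ -90.06   -0.   -153.43] F [ 0.5  0.5 -0.3] M [0.   0.05 0.  ] w 0.0854
travel now-axes [-268.3   10.9 -171.5] rotvec [ 5.000e-02 -4.093e+01 -2.000e-02]
travel after-turn axes [-315.1   10.8   46.1]
```

Candidates (top image): grey lids at (206,182) 140x108, (315,137) 154x94 and (407,200) 147x101. The green look-alike at (425,272) is left alone. The packed box with strips is at (288,204); the empty ones at (293,60) and (348,70) are not mine. First I hover over the lid at (407,200), then over the box to measure it.

Call:
carry_out --moves '[{"travel":[-33.5,1.4,-21.4]},{"travel":[-33.5,1.4,-21.4]},{"travel":[-33.5,1.4,-21.4]},{"travel":[-33.5,1.4,-21.4]},{"travel":[-33.5,1.4,-21.4]},{"travel":[-33.5,1.4,-21.4]},{"travel":[-33.5,1.4,-21.4]},{"travel":[-33.5,1.4,-21.4]},{"rotation":[0,-8.2,0]},{"rotation":[0,-8.2,0]},{"rotation":[0,-8.2,0]},{"rotation":[0,-8.2,0]},{"rotation":[0,-8.2,0]},{"travel":[0,0,0]}]'

```text
validation failed for argument at $.mo...
```

```bash
python3 - <<'E'
from h import *
im=shot('wrist','w1')
E
python3 go.py .445 .03 .25 -101.5
```

```text
t 0.2 pos [ 0.3018 -0.6035  0.2309] rpy [ -90.04   -0.   -153.43] F [-0.3 -0.4  0.5] M [0.04 0.01 0.01] w 0.0852
travel now-axes [-411.4  -18.7 -502.5] rotvec [ 4.000e-02 -5.193e+01 -2.000e-02]
travel after-turn axes [-649.3  -19.1   14. ]
```

View pics/w1.png

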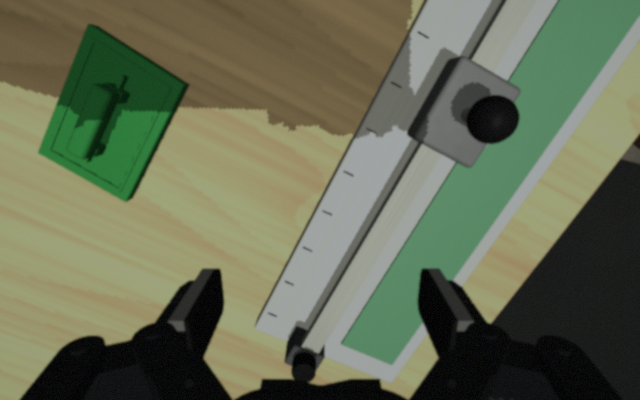

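The arm did not move, probably because every row needs both fields. I'm resending with both.

Call:
carry_out --moves '[{"travel":[-33.5,1.4,-21.4],"rotation":[0,0,0]},{"travel":[-33.5,1.4,-21.4],"rotation":[0,0,0]},{"travel":[-33.5,1.4,-21.4],"rotation":[0,0,0]},{"travel":[-33.5,1.4,-21.4],"rotation":[0,0,0]},{"travel":[-33.5,1.4,-21.4],"rotation":[0,0,0]},{"travel":[-33.5,1.4,-21.4],"rotation":[0,0,0]},{"travel":[-33.5,1.4,-21.4],"rotation":[0,0,0]},{"travel":[-33.5,1.4,-21.4],"rotation":[0,0,0]},{"travel":[0,0,0],"rotation":[0,-8.2,0]},{"travel":[0,0,0],"rotation":[0,-8.2,0]},{"travel":[0,0,0],"rotation":[0,-8.2,0]},{"travel":[0,0,0],"rotation":[0,-8.2,0]},{"travel":[0,0,0],"rotation":[0,-8.2,0]},{"travel":[0,0,0],"rotation":[0,0,0]}]'

```text
time_s: 1.95
ee_pos: [0.4649, -0.3307, 0.22]
orientation: [-1.571, 0.0, -1.963]
wrist_force: [0.4, -0.3, 0.4]
width: 0.0854
```

```bash
python3 - <<'E'
from h import *
im=shot('wrist','w2')
E
python3 go.py .445 .03 .25 -101.5
```

```text
t 2.0 pos [ 0.4649 -0.3307  0.22  ] rpy [-9.0010e+01  1.0000e-02 -1.1263e+02] F [-0.1 -0.2  0.8] M [-0.01 -0.03  0.03] w 0.0856
travel now-axes [-325.3  -29.9 -157.2] rotvec [ 1.000e-02 -1.113e+01 -1.000e-02]
travel after-turn axes [-349.5  -30.   -91.4]
```

View pics/w2.png

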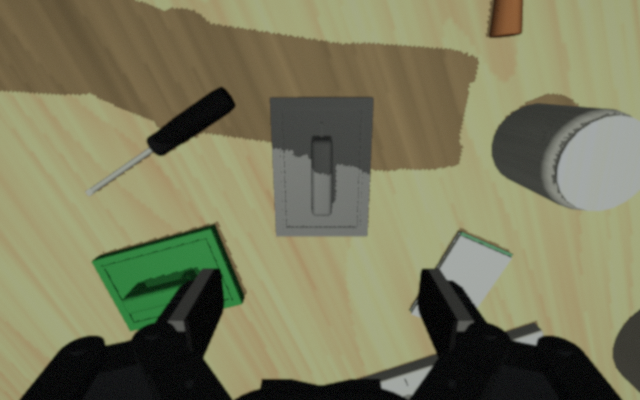

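The lid (147x101) is at px (322,167), with the bar vertical in the picture. The screwdriver and green look-alike are to its left and clear of it. Next the box.

Call:
carry_out --moves '[{"travel":[-36,-3.3,-17.5],"rotation":[0,0,0]},{"travel":[-36,-3.3,-17.5],"rotation":[0,0,0]},{"travel":[-36,-3.3,-17.5],"rotation":[0,0,0]},{"travel":[-36,-3.3,-17.5],"rotation":[0,0,0]},{"travel":[-36,-3.3,-17.5],"rotation":[0,0,0]},{"travel":[-36,-3.3,-17.5],"rotation":[0,0,0]},{"travel":[-36,-3.3,-17.5],"rotation":[0,0,0]},{"travel":[-36,-3.3,-17.5],"rotation":[0,0,0]},{"travel":[-36,-3.3,-17.5],"rotation":[0,0,0]},{"travel":[0,0,0],"rotation":[0,-5.6,0]},{"travel":[0,0,0],"rotation":[0,-5.6,0]},{"travel":[0,0,0],"rotation":[0,0,0]}]'

```text
time_s: 3.5
ee_pos: [0.4431, 0.029, 0.2499]
orientation: [-1.571, 0.0, -1.77]
wrist_force: [0.3, -1.1, 0.3]
width: 0.0855
```

```bash
python3 - <<'E'
from h import *
im=shot('wrist','w3')
E
python3 go.py .445 .03 .25 -101.5
```

```text
t 3.55 pos [0.4431 0.0289 0.2499] rpy [ -90.      0.   -101.48] F [ 0.5 -0.2  0.3] M [0.02 0.   0.04] w 0.0852
travel now-axes [-1.5 -0.1  1.7] rotvec [-0.    0.02 -0.  ]
travel after-turn axes [-1.5 -0.1  1.7]
```

View pics/w3.png

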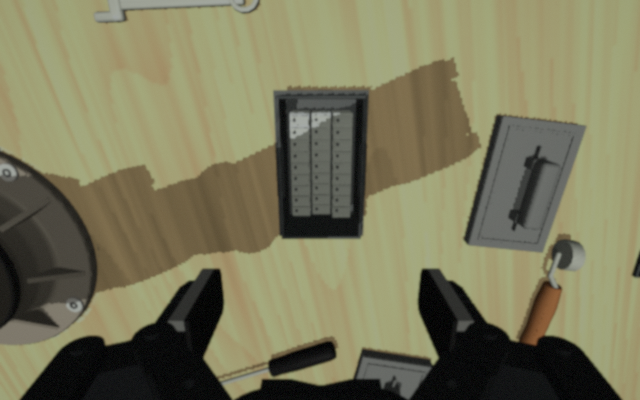

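```bash
python3 - <<'E'
from m import *
im=load('w3')
f=im['frame'][80:245,260:385]
cv2.imwrite('pics/w3c.png',np.clip(cv2.resize(f,None,fx=3.6,fy=3.6,interpolation=cv2.INTER_CUBIC)[:,:,::-1].astype(float)*1.6,0,255))
E
```

```text
[ WARN:0@0.869] global loadsave.cpp:1063 imwrite_ Unsupported depth image for selected encoder is fallbacked to CV_8U.
```

View pics/w3c.png

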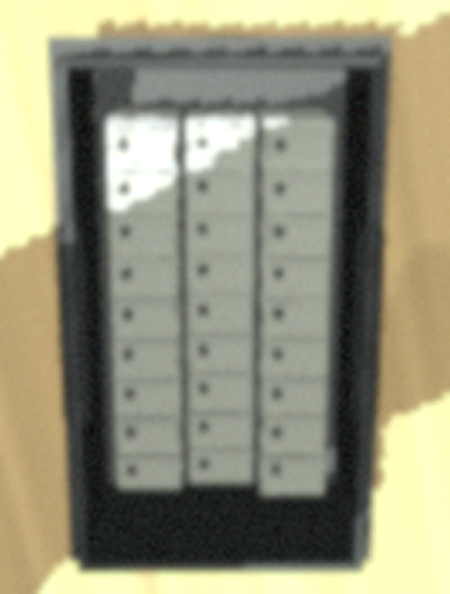

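```bash
python3 - <<'E'
from m import *
im=load('w3'); print(im['xyz'])
for y0 in (39,55):
  P=[onz(im,260+(a+.5)/3.6-.5,80+(b+.5)/3.6-.5,.07)[:2] for a,b in((52,y0),(391,y0),(365,569),(80,569))]
  P=np.array(P); print(y0,np.round(P,4).tolist(),P.mean(0))
  n=np.linalg.norm; print([round(1000*n(P[i]-P[(i+1)%4]),1) for i in range(4)])
  e=(P[0]+P[1]-P[2]-P[3]); print(np.degrees(np.arctan2(e[1],e[0])))
  e=(P[1]-P[0]);print(np.degrees(np.arctan2(e[1],e[0])))
for vm in(30,):
  print('L2',quad(im,525,183,.018,140,satmax=28,hw=78,up=4,vmin=62))
w=load('w2')
print('L3',quad(w,322,167,.018,140,satmax=28,hw=80,up=4,vmin=40))
# dark mask on the box
print('box',quad(im,322,165,.07,250,satmax=25,hw=85,up=4))
print('box',quad(im,322,165,.07,250,satmax=32,hw=85,up=4))
E
```

```text
[0.45913549 0.11061321 0.39215587]
39 [[0.4177, 0.1148], [0.5004, 0.0981], [0.4708, -0.0432], [0.3909, -0.027]] [0.44493168 0.03569531]
[np.float64(84.3), np.float64(144.3), np.float64(81.5), np.float64(144.3)]
78.72109308286784
-11.43123889840136
55 [[0.4168, 0.1111], [0.4998, 0.0943], [0.4708, -0.0432], [0.3909, -0.027]] [0.44455536 0.03382778]
[np.float64(84.7), np.float64(140.5), np.float64(81.5), np.float64(140.5)]
78.72418656731882
-11.43141682962816
L2 (array([ 0.66494994, -0.04377678]), np.float64(153.40063183580622), np.float64(94.10338260054695), np.float64(72.35219264834441))
L3 (array([ 0.46530095, -0.33091453]), np.float64(146.3557758114659), np.float64(100.14685210837918), np.float64(67.65309681897628))
box (array([0.44443184, 0.03605286]), np.float64(145.18565389812358), np.float64(85.16662818445084), np.float64(78.74120864497718))
box (array([0.44442143, 0.03597927]), np.float64(146.18515128705138), np.float64(86.01492912597942), np.float64(78.74057401205562))
```

Packed box rim measures about 142 x 82 (px corners (275,91)–(369,238)), so the 154x94 lid at px (525,183) should fit. Moving over it now.

```bash
python3 go.py .665 -.0438 .18 -107.6
```

```text
t 3.55 pos [0.4431 0.0289 0.2499] rpy [ -90.      0.   -101.48] F [ 0.5 -0.2  0.3] M [0.02 0.   0.04] w 0.0852
travel now-axes [ 27.1  69.8 232. ] rotvec [ 0.    6.12 -0.  ]
travel after-turn axes [  2.2  69.9 233.5]
```

Call:
carry_out --moves '[{"travel":[0,0,0],"rotation":[0,6.1,0]},{"travel":[0.3,8.7,29.2],"rotation":[0,0,0]},{"travel":[0.3,8.7,29.2],"rotation":[0,0,0]},{"travel":[0.3,8.7,29.2],"rotation":[0,0,0]},{"travel":[0.3,8.7,29.2],"rotation":[0,0,0]},{"travel":[0.3,8.7,29.2],"rotation":[0,0,0]},{"travel":[0.3,8.7,29.2],"rotation":[0,0,0]},{"travel":[0.3,8.7,29.2],"rotation":[0,0,0]},{"travel":[0.3,8.7,29.2],"rotation":[0,0,0]},{"travel":[0,0,0],"rotation":[0,0,0]}]'

```text
time_s: 4.8
ee_pos: [0.6661, -0.0439, 0.1787]
orientation: [-1.572, -0.0, -1.878]
wrist_force: [-0.3, -0.3, 0.6]
width: 0.085
```

```bash
python3 - <<'E'
from m import *
im=shot('wrist','w4')
print(im['xyz'],proj(im,[.665,-.0438,.018]))
u,v=map(int,proj(im,[.665,-.0438,.018]))
print('L2',quad(im,u,v,.018,140,satmax=28,hw=110,up=3,vmin=40))
E
python3 go.py .665 -.0438 .18 -107.6
```

```text
[0.69108066 0.03550175 0.32096703] [319.93107742 181.6475386 ]
L2 (array([ 0.66619374, -0.04368551]), np.float64(152.83855452676977), np.float64(92.8108762720464), np.float64(72.06715814196453))
t 4.85 pos [ 0.6653 -0.0432  0.1793] rpy [-9.0080e+01 -1.0000e-02 -1.0754e+02] F [ 0.3 -0.2 -0.2] M [ 0.    0.02 -0.05] w 0.0856
travel now-axes [ 0.6 -0.7 -0.1] rotvec [0.08 0.06 0.01]
travel after-turn axes [ 0.6 -0.7 -0.1]
```

View pics/w4.png

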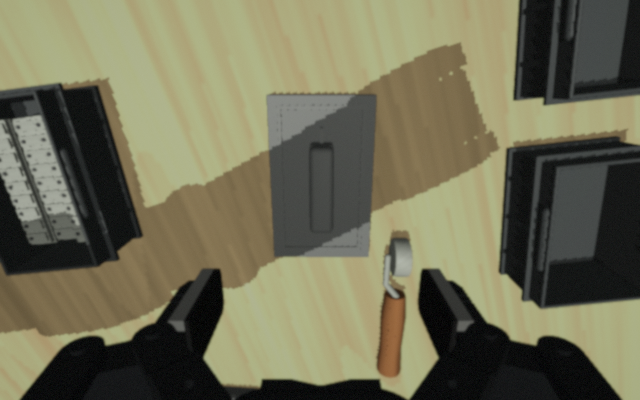

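Call:
carry_out --moves '[{"travel":[0.5,22,0],"rotation":[0,0.2,0]},{"travel":[0,22,0],"rotation":[0,0,0]},{"travel":[0,22,0],"rotation":[0,0,0]},{"travel":[0,22,0],"rotation":[0,0,0]},{"travel":[0,22,0],"rotation":[0,0,0]},{"travel":[0,20,0],"rotation":[0,0,0]},{"travel":[0,14,0],"rotation":[0,0,0]},{"travel":[0,9,0],"rotation":[0,0,0]},{"travel":[0,0,0],"rotation":[0,0,0]}]'

```text
time_s: 5.98
ee_pos: [0.6651, -0.0434, 0.0268]
orientation: [-1.571, -0.0, -1.877]
wrist_force: [-0.8, -0.5, 1.4]
width: 0.0854
```

```bash
python3 - <<'E'
from m import *
im=shot('wrist','w5')
E
python3 go.py .6655 -.0437 .025 -107.8
```

```text
t 6.03 pos [ 0.6654 -0.0434  0.0274] rpy [-8.9990e+01  1.0000e-02 -1.0753e+02] F [ 0.3 -0.3 -0.5] M [0.   0.   0.01] w 0.0853
travel now-axes [0.3 2.4 0.2] rotvec [-0.01  0.27 -0.01]
travel after-turn axes [0.3 2.4 0.2]
```

View pics/w5.png

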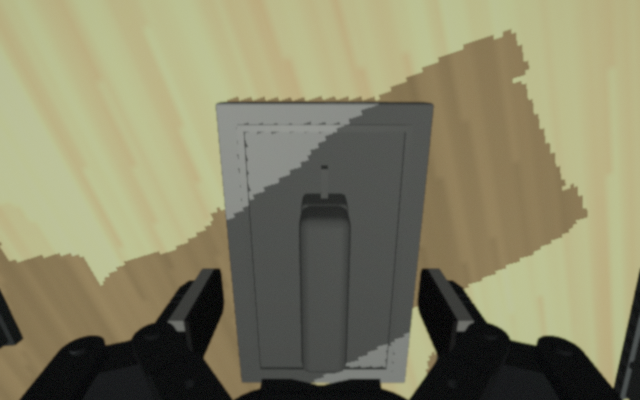

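```bash
python3 - <<'E'
from m import *
im=load('w5')
M=R.from_euler('xyz',[-np.pi/2,0,np.radians(-107.53)])
for u,v in((303,207),(347,207),(304,300),(347,300),(302,360),(350,360)):
    print(np.round(M.inv().apply(onz(im,u,v,.052)-[.6654,-.0434,.052])*1000,1))
for u,v in((218,103),(433,103)):
    print('top corner',np.round(M.inv().apply(onz(im,u,v,.018)-[.6654,-.0434,.018])*1000,1))
E
```

```text
[-41.4   0.   -7.1]
[-41.4   0.    8.9]
[-1.9  0.  -7.4]
[-1.9  0.   9.8]
[28.3  0.  -8.7]
[28.3  0.  11.9]
top corner [-76.2   0.  -44.3]
top corner [-76.1   0.   47.1]
```

Call:
carry_out --moves '[{"travel":[0.8,2,1.2],"rotation":[0,0.3,0]},{"travel":[0,0,0],"rotation":[0,0,0]}]'

```text
time_s: 6.28
ee_pos: [0.6664, -0.0448, 0.0256]
orientation: [-1.57, 0.0, -1.882]
wrist_force: [0.6, -0.4, 0.4]
width: 0.0855
```

Call:
carry_out --moves '[{"travel":[0,0,0],"rotation":[0,0,0]},{"travel":[0,0,0],"rotation":[0,0,0]},{"travel":[0,0,0],"rotation":[0,0,0]},{"travel":[0,0,0],"rotation":[0,0,0]},{"travel":[0,0,0],"rotation":[0,0,0]},{"travel":[0,0,0],"rotation":[0,0,0]},{"travel":[0,0,0],"rotation":[0,0,0]},{"travel":[0,0,0],"rotation":[0,0,0]}]' --fingers 1 --grip_force 80

```text
time_s: 7.28
ee_pos: [0.6663, -0.0445, 0.0255]
orientation: [-1.571, 0.0, -1.882]
wrist_force: [-1.2, -0.3, 5.6]
width: 0.0185
```

```bash
python3 go.py .6655 -.0437 .18 -107.8
```

```text
t 7.28 pos [ 0.6663 -0.0445  0.0255] rpy [-8.9980e+01  1.0000e-02 -1.0783e+02] F [-1.2 -0.3  5.6] M [ 0.05  0.29 -0.03] w 0.0185
travel now-axes [  -0.6 -154.5   -0.9] rotvec [-0.02 -0.03 -0.01]
travel after-turn axes [  -0.5 -154.5   -1. ]
```

Call:
carry_out --moves '[{"travel":[0,-8,0],"rotation":[0,0,0]},{"travel":[0,-22,0],"rotation":[0,0,0]},{"travel":[0,-25,0],"rotation":[0,0,0]},{"travel":[0,-25,0],"rotation":[0,0,0]},{"travel":[0,-25,0],"rotation":[0,0,0]},{"travel":[0,-25,0],"rotation":[0,0,0]},{"travel":[0,-15,0],"rotation":[0,0,0]},{"travel":[0,0,0],"rotation":[0,0,0]},{"travel":[0,0,0],"rotation":[0,0,0]}]'

```text
time_s: 8.4
ee_pos: [0.6656, -0.0446, 0.1695]
orientation: [-1.572, -0.0, -1.882]
wrist_force: [0.4, 0.1, -1.6]
width: 0.019
```

```bash
python3 - <<'E'
from m import *
im=shot('wrist','w6')
E
python3 go.py .4447 .0348 .17 -101.3
```

```text
t 8.45 pos [ 0.6656 -0.0446  0.1692] rpy [-9.0080e+01 -2.0000e-02 -1.0782e+02] F [ 0.2 -0.5 -1. ] M [ 0.   -0.03 -0.01] w 0.0186
travel now-axes [  -8.    -0.5 -234.6] rotvec [ 0.08 -6.52  0.02]
travel after-turn axes [ -34.6   -0.8 -232.1]
```

View pics/w6.png

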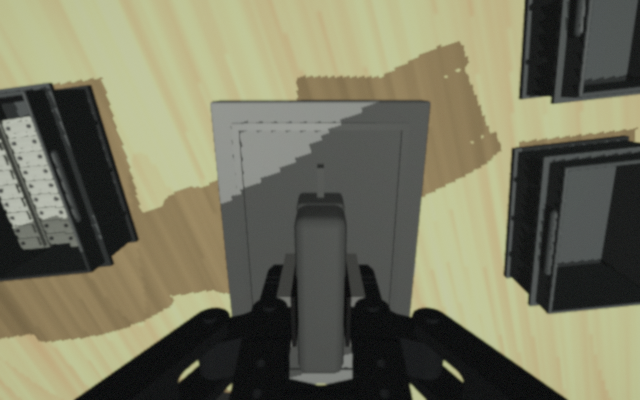

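```bash
python3 - <<'E'
from m import *
im=load('w6'); p=np.array([.6656,-.0446,.1692])
M=R.from_euler('xyz',[-np.pi/2,0,np.radians(-107.82)])
for u,v in((212,102),(430,102)):
    print('corner',np.round(M.inv().apply(onz(im,u,v,p[2]-.0075)-p)*1000,1))
for u,v in((298,207),(344,207),(298,360),(346,360)):
    print(np.round(M.inv().apply(onz(im,u,v,p[2]+.0265)-p)*1000,1))
E
```

```text
corner [-76.7   7.5 -46.1]
corner [-76.6   7.5  45.8]
[-41.8 -26.5  -8.4]
[-41.8 -26.5   8.1]
[ 27.3 -26.5  -9.9]
[ 27.3 -26.5  10.5]
```

Call:
carry_out --moves '[{"travel":[-1,0,-29.3],"rotation":[0,0,0]},{"travel":[-1,0,-29.3],"rotation":[0,0,0]},{"travel":[-1,0,-29.3],"rotation":[0,0,0]},{"travel":[-1,0,-29.3],"rotation":[0,0,0]},{"travel":[-1,0,-29.3],"rotation":[0,0,0]},{"travel":[-1,0,-29.3],"rotation":[0,0,0]},{"travel":[-1,0,-29.3],"rotation":[0,0,0]},{"travel":[-1,0,-29.3],"rotation":[0,0,0]},{"travel":[0,0,0],"rotation":[0,-6.5,0]},{"travel":[0,0,0],"rotation":[0,0,0]},{"travel":[0,0,0],"rotation":[0,0,0]}]'

```text
time_s: 9.82
ee_pos: [0.4455, 0.0347, 0.1699]
orientation: [-1.571, 0.0, -1.771]
wrist_force: [-1.2, -0.5, -0.6]
width: 0.0184
```

```bash
python3 go.py .4447 .0348 .115 -101.3
```

```text
t 9.82 pos [0.4455 0.0347 0.1699] rpy [-9.0040e+01  1.0000e-02 -1.0149e+02] F [-1.2 -0.5 -0.6] M [0.03 0.09 0.01] w 0.0184
travel now-axes [ 0.1 54.9 -0.7] rotvec [ 0.04 -0.19 -0.01]
travel after-turn axes [ 0.1 54.9 -0.8]
```

Call:
carry_out --moves '[{"travel":[0,18,-0.6],"rotation":[0,-0.2,0]},{"travel":[0,18,0],"rotation":[0,0,0]},{"travel":[0,14,0],"rotation":[0,0,0]},{"travel":[0,5,0],"rotation":[0,0,0]},{"travel":[0,0,0],"rotation":[0,0,0]},{"travel":[0,0,0],"rotation":[0,0,0]}]'

```text
time_s: 10.58
ee_pos: [0.4452, 0.035, 0.1157]
orientation: [-1.57, 0.0, -1.765]
wrist_force: [0.2, 0.6, -1.1]
width: 0.0186
```

```bash
python3 - <<'E'
from m import *
im=shot('wrist','w7'); s=shot('scene','s7')
g=lambda f:cv2.resize(f[:,:,::-1],None,fx=5,fy=5,interpolation=cv2.INTER_CUBIC)
cv2.imwrite('pics/s7c.png',np.clip(g(s['frame'][140:250,280:420]).astype(float)*1.3,0,255).astype(np.uint8))
E
python3 go.py .4447 .0348 .0955 -101.3
```

```text
t 10.68 pos [0.4451 0.035  0.1157] rpy [-8.9950e+01  1.0000e-02 -1.0114e+02] F [-0.  -0.2 -0.5] M [ 0.04 -0.04 -0.02] w 0.0182
travel now-axes [ 0.2 20.2 -0.4] rotvec [-0.05  0.16 -0.01]
travel after-turn axes [ 0.2 20.2 -0.4]
```

View pics/s7c.png

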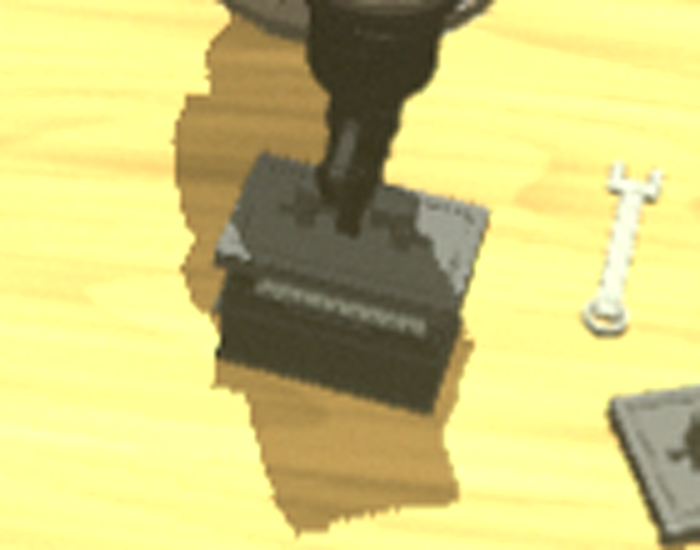

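View pics/w7.png

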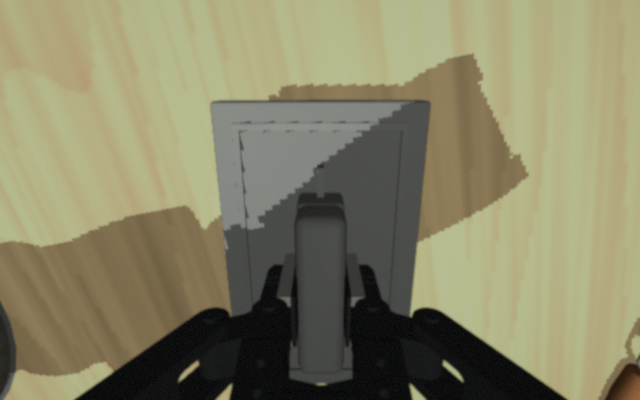

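Call:
carry_out --moves '[{"travel":[0,8,-0.4],"rotation":[0,0.1,0]},{"travel":[0,6,0],"rotation":[0,0,0]},{"travel":[0,4,0],"rotation":[0,0,0]},{"travel":[0,2,0],"rotation":[0,0,0]},{"travel":[0,1,0],"rotation":[0,0,0]},{"travel":[0,1,0],"rotation":[0,0,0]},{"travel":[0,0,0],"rotation":[0,0,0]}]'

```text
time_s: 11.55
ee_pos: [0.4445, 0.0348, 0.0933]
orientation: [-1.571, -0.0, -1.767]
wrist_force: [0.2, -2.3, -0.7]
width: 0.0188
```

```bash
python3 go.py .4447 .0348 .0905 -101.3
```

```text
t 11.55 pos [0.4445 0.0348 0.0933] rpy [-8.9990e+01 -1.0000e-02 -1.0124e+02] F [ 0.2 -2.3 -0.7] M [-0.46  0.05  0.05] w 0.0188
travel now-axes [-0.   2.8  0.2] rotvec [-0.01  0.06  0.01]
travel after-turn axes [-0.   2.8  0.2]
```

At z = 0.0933 there is only a slight sideways force. That is below the 0.0955 stop height, so the lid is over the rim. I'll nudge along −y and go on.

Call:
carry_out --moves '[{"travel":[0.6,0,0],"rotation":[0,0,0]},{"travel":[0,1,0],"rotation":[0,0,0]},{"travel":[0,1,0],"rotation":[0,0,0]},{"travel":[0,1,0],"rotation":[0,0,0]},{"travel":[0,0,0],"rotation":[0,0,0]}]'

```text
time_s: 12.18
ee_pos: [0.4444, 0.0344, 0.0903]
orientation: [-1.571, 0.0, -1.767]
wrist_force: [0.1, -1.3, 1.4]
width: 0.0188
```

```bash
python3 go.py .4447 .0348 .0805 -101.3
```

```text
t 12.18 pos [0.4444 0.0344 0.0903] rpy [ -89.99    0.   -101.23] F [ 0.1 -1.3  1.4] M [-0.34 -0.07 -0.06] w 0.0188
travel now-axes [-0.4  9.8  0.2] rotvec [-0.01  0.07 -0.  ]
travel after-turn axes [-0.4  9.8  0.2]
```

Call:
carry_out --moves '[{"travel":[0.3,1,0],"rotation":[0,0,0]},{"travel":[0,1,0],"rotation":[0,0,0]},{"travel":[0,1,0],"rotation":[0,0,0]},{"travel":[0,1,0],"rotation":[0,0,0]},{"travel":[0,1,0],"rotation":[0,0,0]},{"travel":[0,0,0],"rotation":[0,0,0]}]'

```text
time_s: 12.92
ee_pos: [0.4444, 0.0343, 0.0852]
orientation: [-1.571, 0.0, -1.767]
wrist_force: [0.9, -0.2, -0.2]
width: 0.0189
```

```bash
python3 go.py .4447 .0348 .0805 -101.3
```

```text
t 12.93 pos [0.4444 0.0343 0.0852] rpy [-8.9990e+01  2.0000e-02 -1.0122e+02] F [ 0.9 -0.2 -0.2] M [ 0.09 -0.18 -0.02] w 0.0189
travel now-axes [-0.6  4.7  0.2] rotvec [-0.01  0.08 -0.02]
travel after-turn axes [-0.6  4.7  0.2]
```

Call:
carry_out --moves '[{"travel":[0,1,0],"rotation":[0,0,0]},{"travel":[0,1,0],"rotation":[0,0,0]},{"travel":[0,1,0],"rotation":[0,0,0]},{"travel":[0,1,0],"rotation":[0,0,0]},{"travel":[0,0,0],"rotation":[0,0,0]}]'

```text
time_s: 13.55
ee_pos: [0.4442, 0.0341, 0.0812]
orientation: [-1.571, -0.0, -1.767]
wrist_force: [1.6, -0.2, -1.1]
width: 0.0185
```

```bash
python3 go.py .4447 .0348 .0805 -101.3
```

```text
t 13.55 pos [0.4442 0.0341 0.0812] rpy [ -90.01   -0.   -101.23] F [ 1.6 -0.2 -1.1] M [-0.1  -0.25 -0.02] w 0.0185
travel now-axes [-0.8  0.7  0.3] rotvec [0.01 0.07 0.  ]
travel after-turn axes [-0.8  0.7  0.3]
```

Call:
carry_out --moves '[{"travel":[0,1,0],"rotation":[0,0,0]},{"travel":[0,0.7,0],"rotation":[0,0,0]},{"travel":[0,0,0],"rotation":[0,0,0]}]'

```text
time_s: 13.92
ee_pos: [0.4443, 0.0341, 0.0803]
orientation: [-1.571, -0.001, -1.767]
wrist_force: [-7.3, -1.2, 24.9]
width: 0.0187
```

```bash
python3 - <<'E'
from m import *
im=shot('wrist','w8'); s=shot('scene','s8')
g=lambda f:cv2.resize(f[:,:,::-1],None,fx=5,fy=5,interpolation=cv2.INTER_CUBIC)
cv2.imwrite('pics/s8c.png',np.clip(g(s['frame'][140:250,280:420]).astype(float)*1.3,0,255).astype(np.uint8))
E
python3 go.py .4447 .0348 .0805 -101.3
```

```text
t 14.03 pos [0.4443 0.0341 0.0803] rpy [-8.9980e+01 -3.0000e-02 -1.0123e+02] F [-7.  -1.  24.1] M [-0.22  1.67 -0.02] w 0.0187
travel now-axes [-0.7 -0.2  0.3] rotvec [-0.02  0.07  0.03]
travel after-turn axes [-0.7 -0.2  0.3]
```

View pics/s8c.png

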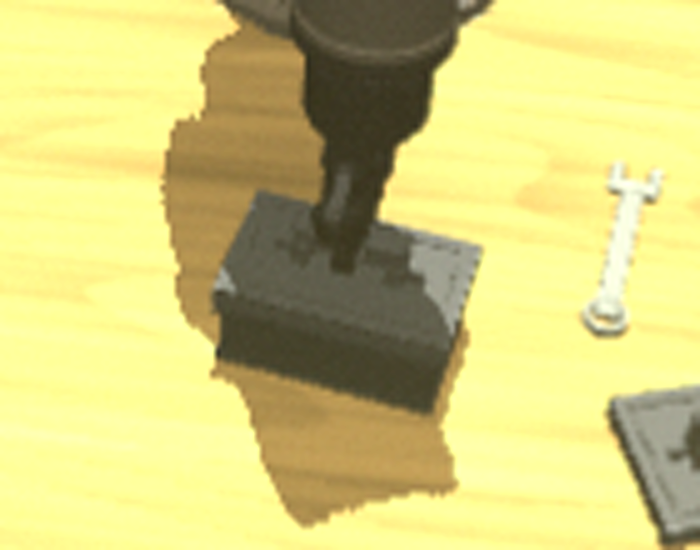

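View pics/w8.png

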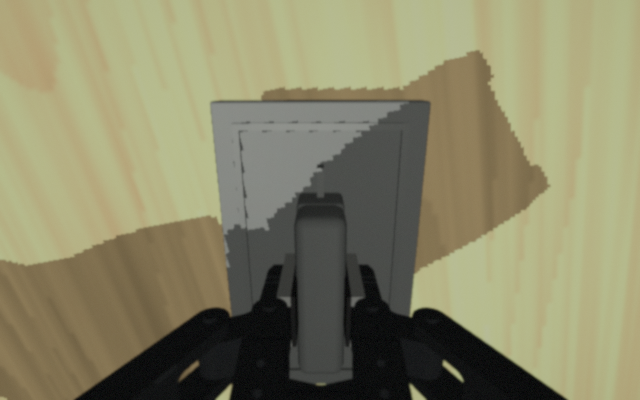

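Call:
carry_out --moves '[{"travel":[0,0,-0.5],"rotation":[0,0,0]},{"travel":[0,0.4,0],"rotation":[0,0,0]},{"travel":[0,0,0],"rotation":[0,0,0]}]'

```text
time_s: 14.4
ee_pos: [0.4443, 0.0341, 0.0803]
orientation: [-1.57, -0.0, -1.767]
wrist_force: [-7.9, -2.1, 30.4]
width: 0.0187
```

```bash
python3 go.py .4447 .0348 .0805 -101.3
```

```text
t 14.4 pos [0.4443 0.0341 0.0803] rpy [-8.9930e+01 -2.0000e-02 -1.0124e+02] F [-7.9 -2.1 30.4] M [-0.49  1.69 -0.01] w 0.0187
travel now-axes [-0.7 -0.2  0.3] rotvec [-0.07  0.06  0.02]
travel after-turn axes [-0.7 -0.2  0.3]
```

Hard stop at 0.0803 (home is 0.0805). Relieve, release and retreat.

Call:
carry_out --moves '[{"travel":[0,-1,0.4],"rotation":[0,0,0]},{"travel":[0,0,0],"rotation":[0,0,0]}]'

```text
time_s: 14.65
ee_pos: [0.4443, 0.0341, 0.0804]
orientation: [-1.57, 0.0, -1.767]
wrist_force: [-2.5, -0.3, 10.4]
width: 0.0183
```

Call:
carry_out --moves '[{"travel":[0,0,0],"rotation":[0,0,0]},{"travel":[0,0,0],"rotation":[0,0,0]},{"travel":[0,0,0],"rotation":[0,0,0]},{"travel":[0,0,0],"rotation":[0,0,0]},{"travel":[0,0,0],"rotation":[0,0,0]},{"travel":[0,0,0],"rotation":[0,0,0]},{"travel":[0,-15,0],"rotation":[0,0,0]},{"travel":[0,-30,0],"rotation":[0,0,0]},{"travel":[0,-40,0],"rotation":[0,0,0]},{"travel":[0,-40,0],"rotation":[0,0,0]},{"travel":[0,-40,0],"rotation":[0,0,0]},{"travel":[0,0,0],"rotation":[0,0,0]},{"travel":[0,0,0],"rotation":[0,0,0]}]' --fingers 0

```text
time_s: 16.27
ee_pos: [0.4438, 0.0341, 0.2453]
orientation: [-1.57, -0.0, -1.767]
wrist_force: [-0.6, -0.5, -0.2]
width: 0.0852
```

```bash
python3 - <<'E'
from m import *
im=shot('wrist','w9'); s=shot('scene','s9')
g=lambda f:cv2.resize(f[:,:,::-1],None,fx=5,fy=5,interpolation=cv2.INTER_CUBIC)
cv2.imwrite('pics/s9c.png',np.clip(g(s['frame'][140:250,280:420]).astype(float)*1.3,0,255).astype(np.uint8))
u,v=map(int,proj(im,[.4445,.0345,.088]))
print(u,v,quad(im,u,v,.088,140,satmax=28,hw=110,up=3,vmin=40))
E
python3 go.py .4447 .0348 .0805 -101.3
```

```text
321 181 (array([0.44481577, 0.03880154]), np.float64(146.15057784433438), np.float64(88.85860697185538), np.float64(78.85696677421137))
t 16.38 pos [0.4436 0.0341 0.2445] rpy [-9.0080e+01 -1.0000e-02 -1.0122e+02] F [-0.4 -0.2 -0.7] M [-0.03  0.   -0.  ] w 0.0857
travel now-axes [ -0.9 164.    1.2] rotvec [0.08 0.08 0.01]
travel after-turn axes [ -0.9 164.    1. ]
```

View pics/s9c.png

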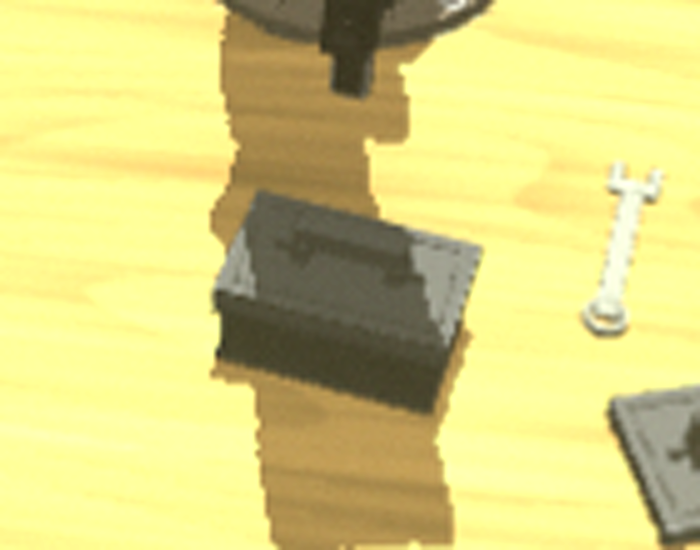

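View pics/w9.png

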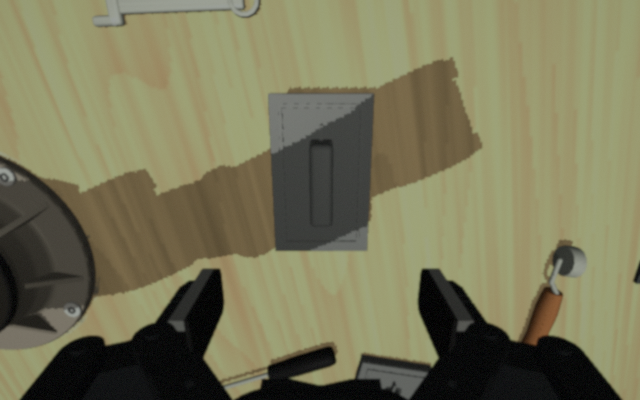

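```bash
python3 - <<'E'
from m import *
im=load('w9')
for z in(.073,.083): print(z,quad(im,321,178,z,140,satmax=28,hw=100,up=4,vmin=40))
a=load('scene0')['frame'].astype(int);b=load('s9')['frame'].astype(int)
d=(abs(a-b).sum(2)>90).astype(np.uint8); n,_,st,c=cv2.connectedComponentsWithStats(d)
print([(s[:5].tolist()) for s in st[1:] if s[4]>30])
E
```

```text
0.073 (array([0.44405481, 0.03492535]), np.float64(153.50199177235345), np.float64(93.33362362478617), np.float64(78.83612194751383))
0.083 (array([0.44455162, 0.03749838]), np.float64(148.62223995147164), np.float64(90.36478985408164), np.float64(78.83407508158503))
[[112, 0, 62, 57, 2241], [304, 0, 32, 65, 933], [341, 0, 53, 37, 1044], [347, 34, 49, 35, 673], [133, 58, 12, 9, 54], [356, 60, 24, 8, 141], [135, 63, 50, 48, 1151], [327, 86, 4, 13, 41], [354, 130, 8, 10, 38], [345, 133, 12, 14, 123], [368, 134, 10, 10, 39], [161, 136, 216, 72, 5231], [158, 165, 16, 21, 135], [285, 207, 90, 77, 2743]]
```

Home confirmed: the size matches at lid-top height 73 mm, with the centre on the box centre. Handing in.

```bash
python3 -c "
from workcell import bot
print(bot.finish_job())"
```

```text
the job is handed in; nothing more can be done
None
```

The packed box is closed with the 154 x 94 mm lid, and the job is handed in at about 16.5 s. No verdict was reported.

- **Choice of lid:** The wrist picture measured the box rim at about 142 x 82 mm. That matched the longest, narrowest lid, so I tried only that one. The other two lids and the bystanders were never touched.
- **Pressing down:** The lid went past the 0.0955 m height where a wrong lid would stop, then ended on a hard stop with the tool at 0.0803 m (0.0805 expected when home). I pressed with about 30 N before letting go.
- **Check after release:** Assuming the lid top at home height (73 mm), the lid measures 153.5 x 93.3 mm. Its centre is (0.444, 0.035) m, within about 1 mm of the measured box centre. Seen from the scene camera it sits level, and comparing pictures before and after showed only the moved lid, the arm and what I took to be its shadow.
- **Disagreements:**
  - My first check after release used the wrong height (88 mm) and gave a lid size that was too small; at 73 mm it matched.
  - The 10 to 20 N snap did not show in the force readings, which I only took at the end of each move. Being home rests on the hard stop and the final picture.
  - The top and scene cameras disagreed by up to 8 mm, so I relied on the wrist camera.
  - The first move call was refused because its rows lacked a field; nothing moved.

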